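# Pack screw cases into the corner of a bench tray

## Task

Pack the three screw cases side by side in the metal tray, upright and lined up with its walls, latched ends facing the far and near walls. First slide the red case, already in the tray, fully into the red-painted corner so it touches both painted walls and let go of it; then put the yellow case in tight against the red one and against the same far wall and let go; then press the blue case down into the gap that is left until it stands flat on the tray floor, also up against that far wall. Set the cases down rather than dropping them, and leave the tape roll, spray can, wrench and screwdriver where they are.

Things in the scene. Friction and masses are not known exactly. Their poses are not given: they have to be found in the camera images.
- tray: shallow open aluminium tray fixed to the bench. Outside 108 (x) by 133 (y) by 22 mm high, walls 4 mm, floor 3 mm thick; inside 100 by 125 mm. Origin at the centre of its underside (bench, z = 0), x to its far wall (away from the robot), y to its left wall seen from the robot; yaw up to 0.35 rad. Three cases in a row along y leave 5 mm in all. Cases stand 43 mm above its walls: hold them there.
- corner (a point): inner corner of the tray at its inner floor (3 mm above the bench), where the far wall (tray +x) and left wall (tray +y) meet; both are painted red there, with a red patch on the floor. Axes as the tray's: the inside lies towards -x and -y. A case pushed home has its origin 27 mm from it along -x and 20 mm along -y.
- red_case: red rigid plastic case, lid shut, 54 mm (its x) by 40 mm (its y) by 62 mm tall, 0.17 to 0.35 kg, white panel on top, black latch on each 40 mm wide end face; origin at the centre of its underside, z up. Starts loose and askew in the tray (its x within 0.25 rad of the tray's x), more than 10 mm away from both painted walls.
- yellow_case: yellow rigid plastic case, lid shut, 54 mm (its x) by 40 mm (its y) by 62 mm tall, 0.17 to 0.35 kg, white panel on top, black latch on each 40 mm wide end face; origin at the centre of its underside, z up. Starts on the bench right of the tray, turned up to 0.5 rad; packed, it stands second in the row, its 54 by 62 mm side against the red case.
- blue_case: blue rigid plastic case, lid shut, 54 mm (its x) by 40 mm (its y) by 62 mm tall, 0.17 to 0.35 kg, white panel on top, black latch on each 40 mm wide end face; origin at the centre of its underside, z up. Starts on the bench right of the tray, turned up to 0.5 rad; it may have changed places with the yellow one. Its place is between the yellow case and the right wall (tray -y), 45 mm wide if the first two are tight.
- tape: bystander: white roll of tape lying flat, 84 mm across, 24 mm high, origin at the centre of its underside
- spray: bystander: upright blue spray can with red cap, 52 mm across, 140 mm tall, origin at the centre of its underside
- wrench: bystander: steel wrench lying flat, 170 mm long along its x, beyond the tray; origin at about the middle of its length, on the bench
- driver: bystander: screwdriver with orange handle lying flat, 180 mm long along its x, left of the tray; origin at about the middle of its length, on the bench
Not all that is in view belongs to the job. Several things look just like the blue_case: the one meant starts farthest from the robot's base.

How it is judged:
By the outcome, as a careful person would: the job done as asked, in the order asked, and still so for the second after the job is handed in, with the robot touching nothing.
It also fails if it takes over 72 s, if anything falls off the work surface, if the arm or the gripper's body presses on something with over 40 N, if the wrist force passes 120 N, or if a joint passes its speed limit or range.

## Robot

A 6-joint arm with a two-finger parallel gripper is mounted at the origin on the work surface. World frame = base frame: x ahead of the robot, y to its left, z up, the work surface at z = 0. Lengths are in m, angles in rad, forces in N, time in s.
With the tool pointing down it reaches from about 0.35 to 1 m from the base axis. Payload 7.1 kg.
Tool frame: the origin (TCP) lies between the finger pads; the fingertips stand 22 mm ahead of it and the grasp point (between the pads) lies 3 mm ahead of it; z points along the fingers, y is the line along which they close (so a half turn about z gives the same grasp; the last joint's range is limited). The gripper opens to 85 mm and grips with 20 to 120 N. Pads are 22 mm wide; open, the fingers measure 114 mm over their backs; the gripper's body (76 mm by 85 mm) begins 54 mm behind the grasp point. The pads swing forward as they close: fully open they stand 13 mm farther back than shut.
Start: joints at [1.299, 0.423, 1.63, -0, 1.089, -0.019], TCP at [0.156, 0.605, 0.253] pointing down, gripper open.
Joint ranges: [-3, 3], [-0.9, 2.11], [0.09, 2.58], [-1.31, 4.45], [0.11, 2.69], [-2.54, 2.54]. Speed limits (rad/s): [2.39, 2.39, 3.01, 3.14, 3.14, 3.14].

## Interface

Orientations are given as a rotation vector (axis times angle).
In Python, from rig import manip gives the robot as it stands. The module is installed in compiled form; this text tells all that it offers. Calls block until the motion is done:
- manip.move_to(position, orientation): joint-space move of the TCP to a pose.
- manip.servo_line(position, orientation=None, rate=0.15): straight line of the TCP; orientation=None keeps the orientation; rate is the mean speed in m/s.
- manip.set_joints(angles): joint-space move.
- manip.command_gripper(opening, f_grip=None): finger opening in m; f_grip is the grip in N (None keeps the last); returns when the fingers have stopped.
- manip.hold(seconds).
- manip.solve_ik(position, orientation): joint angles nearest the present ones, or None.
- manip.camera(name): name is "side" or "top"; returns a dict with "image" (480x640x3 uint8, red, green, blue), "fx", "fy", "cx", "cy" (pixels), "k1" (the pictures are not rectified: a ray, as slopes to the right and down, at radius r is drawn at 1 + k1 r^2 times it, then the intrinsics apply), "cam_to_world" (4x4, takes a point from camera to world coordinates). Camera axes: x right, y down, z forward; pixel columns grow to the right and rows downward; lengths in m; the calibration is good to about 2 mm. A picture is of the moment at which its call begins. There is no depth.
A pose or a line that the arm cannot do raises manip.IKError and nothing moves.
- manip.sign_off(): hands the job in; it is judged then, once.
Readings, each from a call of its own:
- manip.get_time(): time.
- manip.get_joint_positions(): joint angles.
- manip.get_joint_vel(): joint speeds.
- manip.get_tau(): joint torques, N m.
- manip.get_position(): TCP position.
- manip.get_ee_rot(): TCP orientation.
- manip.get_contact_force(): force on the tool from outside, world axes, zero at the start.
- manip.get_torque(): the same for the moment, N m.
- manip.get_width(): finger opening in m.
- manip.get_grip_force(): force on a finger pad.
Only numpy, scipy, OpenCV 4.12 (cv2) and the standard library are available. Lean on these libraries where they do the work, as an engineer would, in place of code of your own. Each camera call takes 0.05 s, during which the arm holds its last target. There are 200 camera calls.

## Working session

There is one attempt and no reset: what is moved stays moved. The work goes in short steps, each a Python script; the robot and the scene stay as the last script left them, time stands still between calls to the robot, and variables do not carry over. Pictures are saved under pics/ and viewed, at most 10 in all, crops included, and the job is handed in when it is done.

```bash
mkdir -p pics; python3 - <<'E'
from rig import manip
import cv2,numpy as np
for n in("top","side"):
    c=manip.camera(n); cv2.imwrite(f"pics/{n}0.png",c["image"][:,:,::-1]); print({k:v for k,v in c.items() if k!="image"})
print(manip.get_time(),manip.get_ee_rot(),manip.get_contact_force())
E
```

```text
{'fx': 571.4628329540176, 'fy': 571.4628329540176, 'cx': 322.30194167434337, 'cy': 245.48474757732552, 'k1': -0.14859060717800254, 'cam_to_world': array([[-0.02525049, -0.99405611,  0.10590022,  0.40144254],
       [-0.9993948 ,  0.02763659,  0.0211247 , -0.02819141],
       [-0.02392586, -0.10530272, -0.99415235,  1.39058082],
       [ 0.        ,  0.        ,  0.        ,  1.        ]])}
{'fx': 538.588828824715, 'fy': 538.588828824715, 'cx': 316.64165407914925, 'cy': 236.09329943339068, 'k1': -0.0721671318619299, 'cam_to_world': array([[ 0.94835548, -0.17352516,  0.26553889,  0.19817246],
       [-0.31716484, -0.50466001,  0.80294754, -1.05214509],
       [-0.00532474, -0.84569929, -0.53363316,  0.73695627],
       [ 0.        ,  0.        ,  0.        ,  1.        ]])}
0.1 [-3.95989683e-01 -3.11632272e+00  2.13780459e-03] [0.48439502 0.74952931 1.30118279]
```

View pics/top0.png

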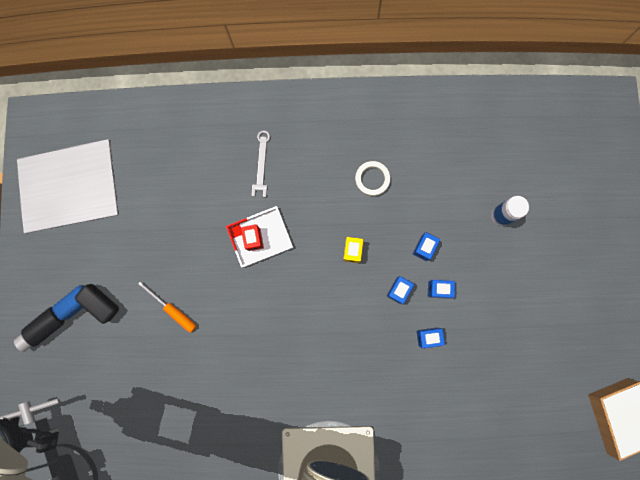

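View pics/side0.png

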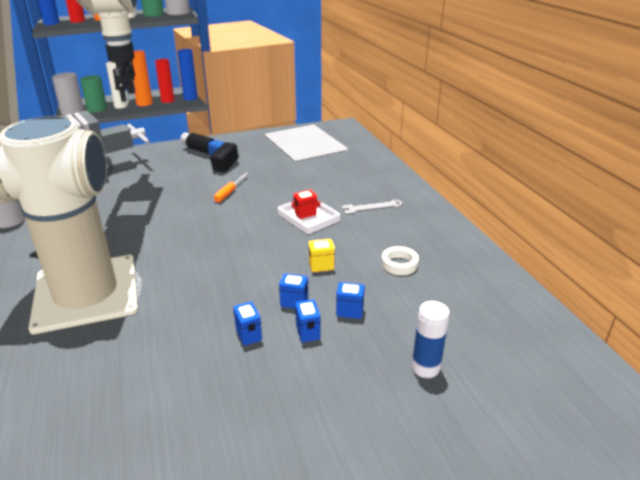

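```bash
cat > h.py <<'E'
from rig import manip
import cv2,numpy as np
from scipy.spatial.transform import Rotation as R
def K(c): return np.array([[c["fx"],0,c["cx"]],[0,c["fy"],c["cy"]],[0,0,1]]),np.array([c["k1"],0,0,0.])
def proj(c,P):
    T=np.linalg.inv(c["cam_to_world"]); k,d=K(c)
    return cv2.projectPoints(np.asarray(P,float).reshape(-1,3),cv2.Rodrigues(T[:3,:3])[0],T[:3,3],k,d)[0].reshape(-1,2)
def ortho(c,x0,x1,y0,y1,z,s=0.0005):
    """metric picture of plane z: rows = -x (far up), cols = -y (left is left)"""
    xs=np.arange(x1,x0,-s); ys=np.arange(y1,y0,-s)
    X,Y=np.meshgrid(xs,ys,indexing="ij")
    m=proj(c,np.stack([X,Y,np.full_like(X,z)],-1)).astype(np.float32).reshape(*X.shape,2)
    return cv2.remap(c["image"],m[...,0],m[...,1],cv2.INTER_CUBIC)
def down(yaw):   # tool down, tool y (closing line) at angle yaw from world y
    return (R.from_euler("z",yaw)*R.from_euler("x",np.pi)).as_rotvec()
E
python3 - <<'E'
from h import *
c=manip.camera("top")
a=ortho(c,.40,.56,.04,.22,.022,.0004); 
b=ortho(c,.20,.50,-.32,.02,.062,.0005)
cv2.imwrite("pics/tray1.png",cv2.resize(a,None,fx=1.6,fy=1.6,interpolation=1)[...,::-1])
cv2.imwrite("pics/cases1.png",b[...,::-1])
hsv=cv2.cvtColor(b,cv2.COLOR_RGB2HSV)
for n,lo,hi in(("white",(0,0,170),(180,70,255)),("yellow",(20,120,80),(35,255,255)),("blue",(100,120,60),(130,255,255))):
    m=cv2.inRange(hsv,lo,hi)
    for q in cv2.findContours(m,0,2)[0]:
        if cv2.contourArea(q)<600: continue
        (u,v),wh,an=cv2.minAreaRect(q); print(n,"xy",(.5-v*.0005).round(4),(.02-u*.0005).round(4),np.round(np.array(wh)*.5,1),an)
a=ortho(c,.40,.56,.04,.22,.062,.0004); hsv=cv2.cvtColor(a,cv2.COLOR_RGB2HSV)
E
```

```text
Traceback (most recent call last):
AttributeError: 'float' object has no attribute 'round'
```

View pics/tray1.png

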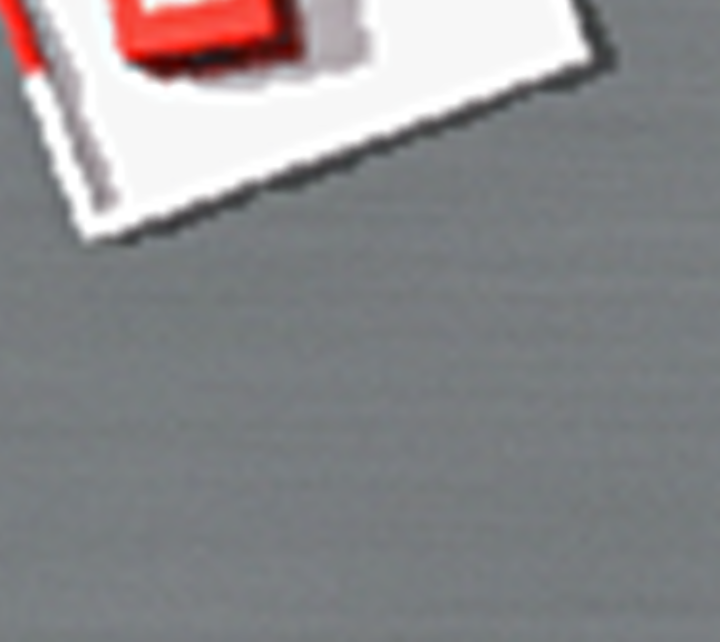

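View pics/cases1.png

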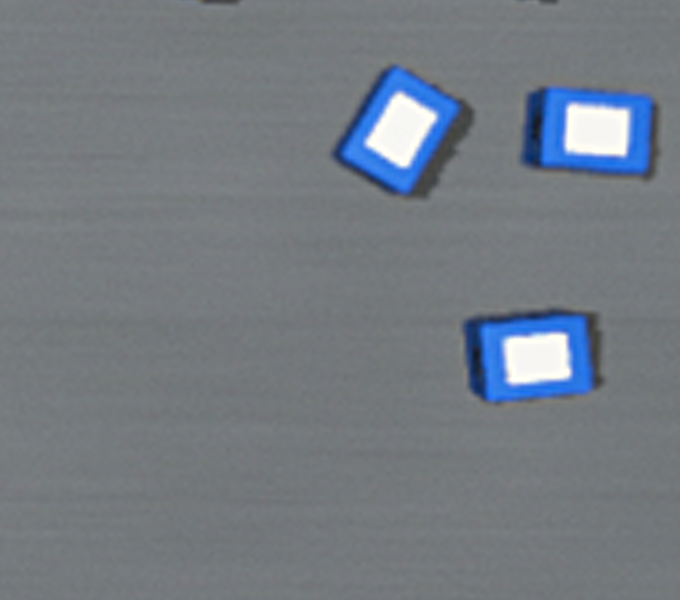

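```bash
python3 - <<'E'
from h import *
c=manip.camera("top")
def pan(x0,x1,y0,y1,z,lo,hi,tag,amin,amax=1e9):
    b=ortho(c,x0,x1,y0,y1,z); m=cv2.inRange(cv2.cvtColor(b,cv2.COLOR_RGB2HSV),lo,hi)
    for q in cv2.findContours(m,0,2)[0]:
        if not amin<cv2.contourArea(q)<amax: continue
        p=q[:,0]*.0005; w=np.stack([x1-p[:,1],y1-p[:,0]],-1).astype(np.float32)
        (x,y),wh,an=cv2.minAreaRect(w); print(tag,round(x,4),round(y,4),np.round(wh,4),round(an,1),"r",round(np.hypot(x,y),3))
W=(0,0,175),(180,70,255)
pan(.25,.58,-.32,.04,.062,*W,"panel",1200)
pan(.25,.58,-.32,.04,.062,(20,120,60),(35,255,255),"yel",2000)
pan(.48,.68,.04,.22,.065,*W,"redpanel",1000,4500)
a=ortho(c,.48,.66,.05,.22,.022,.00025)
cv2.imwrite("pics/tray2.png",cv2.resize(a,None,fx=.83,fy=.83)[...,::-1])
E
```

```text
panel 0.321 -0.2484 [0.0236 0.032 ] 5.7 r 0.406
panel 0.4351 -0.2783 [0.0313 0.0244] 85.9 r 0.517
panel 0.4352 -0.1803 [0.0244 0.0322] 59.0 r 0.471
panel 0.5339 -0.0716 [0.0235 0.0312] 81.4 r 0.539
panel 0.5366 -0.2467 [0.0243 0.0321] 60.9 r 0.591
yel 0.5317 -0.0716 [0.042  0.0587] 81.3 r 0.537
redpanel 0.5699 0.1692 [0.0314 0.0233] 10.0 r 0.594
```

View pics/tray2.png

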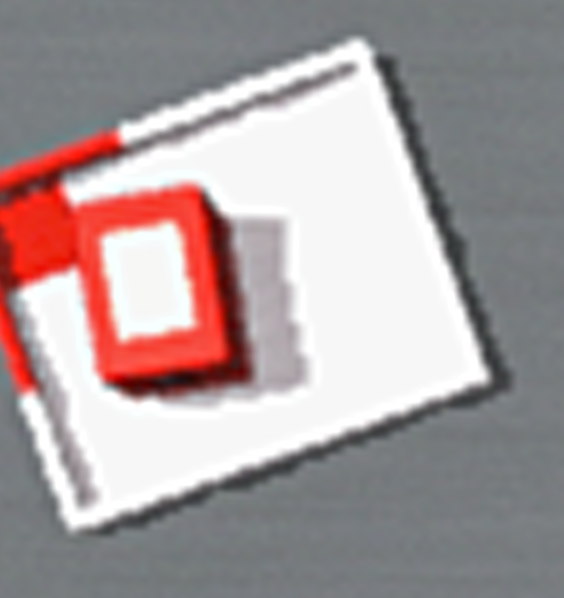

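```bash
cat >> h.py <<'E'
YAW=.345; C0=np.array([.5742,.1533])
ex=np.array([np.cos(YAW),np.sin(YAW),0]); ey=np.array([-np.sin(YAW),np.cos(YAW),0])
def W(x,y,z): return np.r_[C0,z]+x*ex+y*ey
def T(p): d=np.r_[p[:2]-C0,0]; return d@ex*1e3,d@ey*1e3,p[2]*1e3
def grip_ori(th,p):  # fingers close along world angle th; pick half turn farther from wrist limits
    best=None
    for s in(1,-1):
        o=down(th+s*np.pi/2); q=manip.solve_ik(p,o)
        if q is not None and(best is None or abs(q[5])<abs(best[1][5])): best=(o,q)
    return best
def tray_ori(): # half turn nearest to the present orientation
    r=R.from_rotvec(manip.get_ee_rot())
    return min((down(YAW+s*np.pi/2) for s in(1,-1)),key=lambda o:(R.from_rotvec(o).inv()*r).magnitude())
def push(d,fmax,dmax,step=.001,rate=.03):
    f0=np.array(manip.get_contact_force()); p=np.array(manip.get_position()); log=[]
    for i in range(int(dmax/step)):
        p=p+d*step; manip.servo_line(p,rate=rate)
        f=-(np.array(manip.get_contact_force())-f0)@d; log.append(round(f,1))
        if f>fmax: break
    print("push",log,"at",np.round(T(np.array(manip.get_position())),1)); return log
E
python3 - <<'E'
from h import *
p=np.array([.5699,.1692,.16]); o,q=grip_ori(.175,p); print(np.round(q,2), manip.solve_ik(W(.023,0,.05),o) is not None)
manip.move_to(p,o); manip.servo_line([*p[:2],.050],rate=.15)
manip.command_gripper(.03,30); print("w",manip.get_width(),manip.get_grip_force(),manip.get_contact_force(),manip.get_time())
manip.servo_line(manip.get_position(),tray_ori(),rate=.1)
print(manip.get_time(),T(np.array(manip.get_position())),manip.get_contact_force())
push(ex,6,.028); print(manip.get_time())
push(ey,6,.034); print(manip.get_time(),manip.get_contact_force())
E
```

```text
[ 0.27  0.5   1.76 -0.    0.88  0.09] True
w 0.05339809373076039 32.794488072395325 [-1.68348932  0.13150401  6.24837082] 3.6583
3.975 (np.float64(1.5003729792276335), np.float64(16.372991160418838), np.float64(51.14100155084048)) [ 0.58539044 -1.07762476 -2.02208024]
push [np.float64(-0.6), np.float64(0.3), np.float64(-0.1), np.float64(0.8), np.float64(1.0), np.float64(0.8), np.float64(-0.0), np.float64(0.1), np.float64(-0.1), np.float64(0.7), np.float64(-0.1), np.float64(-0.9), np.float64(0.8), np.float64(0.6), np.float64(0.3), np.float64(1.1), np.float64(0.1), np.float64(0.4), np.float64(0.0), np.float64(5.6), np.float64(8.2)] at [20.5 16.4 51.1]
9.225
push [np.float64(-0.2), np.float64(2.7), np.float64(4.1), np.float64(4.0), np.float64(3.0), np.float64(3.0), np.float64(3.8), np.float64(3.1), np.float64(2.9), np.float64(3.0), np.float64(3.1), np.float64(3.5), np.float64(3.6), np.float64(3.6), np.float64(3.3), np.float64(3.6), np.float64(4.4), np.float64(3.8), np.float64(3.1), np.float64(3.4), np.float64(4.2), np.float64(4.6), np.float64(3.7), np.float64(4.4), np.float64(3.0), np.float64(3.8), np.float64(4.2), np.float64(3.0), np.float64(7.2)] at [20.3 44.5 51.1]
16.475 [-0.86592374 -8.03356329  0.83160201]
```

```bash
python3 - <<'E'
from h import *
push(ey,5,.002,.0005); push(ex,5,.002,.0005)
p=np.array(manip.get_position()); manip.command_gripper(.08); print(manip.get_width(),manip.get_contact_force())
manip.servo_line([*p[:2],.14],rate=.2)
p=np.array([.5339,-.0716,.14]); o,q=grip_ori(-.150,p); print(np.round(q,2))
manip.move_to(p,o); print(manip.get_time())
c=manip.camera("top"); a=ortho(c,.48,.66,.07,.25,.065,.00025)
b=ortho(c,.48,.66,.07,.25,.022,.00025)
m=cv2.inRange(cv2.cvtColor(a,cv2.COLOR_RGB2HSV),(0,0,175),(180,70,255))
for q in cv2.findContours(m,0,2)[0]:
    if 4000<cv2.contourArea(q)<20000:
        (u,v),wh,an=cv2.minAreaRect(q); P=np.array([.66-v*.00025,.25-u*.00025,.065]); print(P,T(P),np.round(wh)*.25,an)
cv2.imwrite("pics/red1.png",cv2.resize(b,None,fx=.83,fy=.83)[...,::-1])
E
```

```text
push [np.float64(-2.0), np.float64(0.7), np.float64(2.7), np.float64(5.3)] at [20.3 44.8 51.2]
push [np.float64(2.3), np.float64(3.8), np.float64(4.7), np.float64(6.3)] at [20.4 44.5 51.1]
0.07997238238625971 [0.53271131 0.19277364 0.68385777]
[-0.16  0.46  1.9  -0.    0.79 -0.01]
20.525
[0.58115479 0.20252617 0.065     ] (np.float64(23.193105608476323), np.float64(43.97345746451921), np.float64(65.0)) [31.   23.25] 70.49755096435547
```

View pics/red1.png

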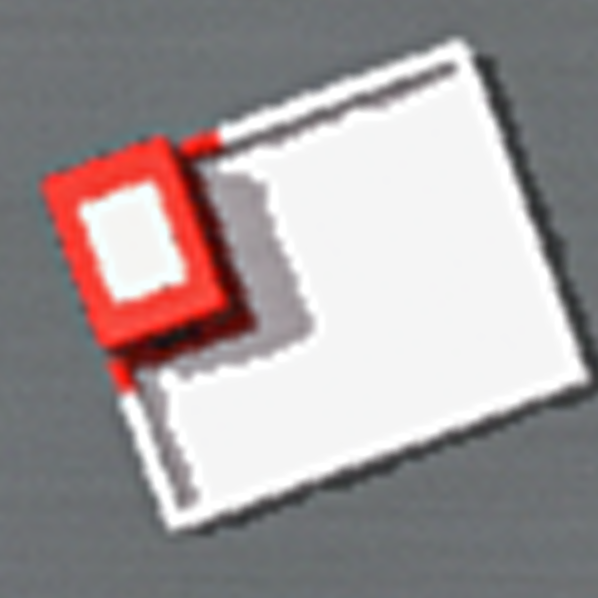

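```bash
python3 - <<'E'
from h import *
o=manip.get_ee_rot()
manip.servo_line([.5312,-.0722,.14],o,rate=.1); manip.servo_line([.5312,-.0722,.047],rate=.15)
manip.command_gripper(.03,35); print("w",manip.get_width(),manip.get_grip_force())
manip.servo_line([.5312,-.0722,.13],rate=.15); print("lift",manip.get_width(),manip.get_contact_force())
to=tray_ori(); manip.servo_line(W(.0165,-.002,.13),to,rate=.15)
manip.servo_line(W(.0165,-.002,.057),rate=.1); print(manip.get_time(),T(np.array(manip.get_position())))
push(-np.array([0,0,1.]),3,.012); print(manip.get_time())
push(ey,6,.010); push(ex,6,.007,); print(manip.get_time(),manip.get_contact_force())
E
```

```text
w 0.05374057686125578 38.115307688713074
lift 0.05370929280900758 [-0.77190093 -0.66443209 -4.0449538 ]
25.2583 (np.float64(16.958852108179833), np.float64(-2.051072523992367), np.float64(57.39073354562336))
push [np.float64(-0.7), np.float64(-1.1), np.float64(-2.0), np.float64(-0.9), np.float64(-0.8), np.float64(-1.3), np.float64(8.4)] at [17.  -2.1 51.2]
27.0083
push [np.float64(-0.4), np.float64(0.8), np.float64(1.4), np.float64(0.8), np.float64(0.3), np.float64(1.1), np.float64(5.4), np.float64(10.5)] at [17.1  4.6 51.3]
push [np.float64(1.2), np.float64(4.3), np.float64(8.2)] at [17.9  4.5 51.3]
29.7583 [-6.73927937 -7.63434507  7.3547667 ]
```

```bash
python3 - <<'E'
from h import *
p=np.array(manip.get_position()); print(manip.get_width())
manip.servo_line(p-.002*ey+np.array([0,0,.0008]),rate=.05); print(manip.get_contact_force())
push(ex,7,.008); push(ey,7,.005); push(ex,5,.002,.0005); print(manip.get_time(),manip.get_contact_force())
E
```

```text
0.05348598138207866
[ 0.44064755 -0.06626582 -3.92535997]
push [np.float64(0.3), np.float64(0.5), np.float64(2.8), np.float64(6.2), np.float64(8.2)] at [20.7  2.8 51.5]
push [np.float64(-1.3), np.float64(3.0), np.float64(8.7)] at [20.5  4.6 51.6]
push [np.float64(0.8), np.float64(2.2), np.float64(3.7), np.float64(4.7)] at [20.6  4.4 51.4]
33.0083 [-6.30044751 -6.82048776  1.74384848]
```

```bash
python3 - <<'E'
from h import *
Z=np.array([0,0,1.])
push(-Z,3,.002,.0005); p=np.array(manip.get_position()); manip.command_gripper(.08); print(manip.get_contact_force())
manip.servo_line([*p[:2],.14],rate=.2)
p=np.array([.5340,-.2473,.12]); o,q=grip_ori(-.508,p); print(np.round(q,2))
manip.move_to(p,o); print(manip.get_time())
c=manip.camera("top"); b=ortho(c,.48,.66,.07,.25,.065,.00025)
cv2.imwrite("pics/yel1.png",cv2.resize(b,None,fx=.83,fy=.83)[...,::-1])
m=cv2.inRange(cv2.cvtColor(b,cv2.COLOR_RGB2HSV),(0,0,175),(180,70,255))
for q in cv2.findContours(m,0,2)[0]:
    if 4000<cv2.contourArea(q)<20000:
        (u,v),wh,an=cv2.minAreaRect(q); P=np.array([.66-v*.00025,.25-u*.00025,.065]); print(np.round(T(P),1),np.round(wh)*.25,an)
E
```

```text
push [np.float64(0.8), np.float64(6.0)] at [20.5  4.4 51.2]
[ 0.29508343  0.07226654 -0.62392115]
[-0.45  0.55  1.79 -0.    0.8   0.05]
36.025
[23.3 43.9 65. ] [31.   23.25] 70.01689147949219
[23.4  3.8 65. ] [31.   23.25] 70.01689910888672
```

View pics/yel1.png

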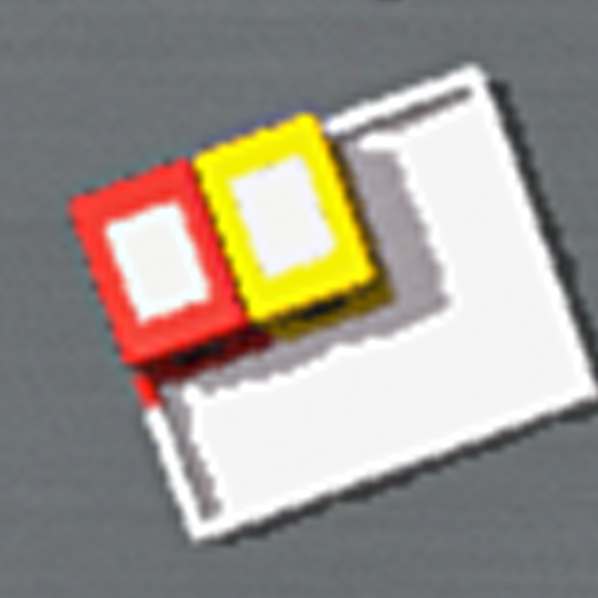

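```bash
python3 - <<'E'
from h import *
Z=np.array([0,0,1.])
p=np.array(manip.get_position()); manip.servo_line([*p[:2],.047],rate=.12)
manip.command_gripper(.03,40); print("w",manip.get_width(),manip.get_grip_force())
manip.servo_line([*p[:2],.135],rate=.15); print("lift",manip.get_width(),manip.get_contact_force())
manip.servo_line(W(.0175,-.038,.135),tray_ori(),rate=.15)
manip.servo_line(W(.0175,-.038,.116),rate=.1); print(manip.get_time(),np.round(T(np.array(manip.get_position())),1))
push(-Z,5,.056,.004,.06); print(manip.get_time(),manip.get_contact_force())
E
```

```text
w 0.05326673980233495 43.72606158256531
lift 0.05360479252701898 [-0.3070849   0.62305701 -3.60304007]
40.925 [ 16.7 -38.  115.1]
push [np.float64(0.4), np.float64(-0.1), np.float64(-0.6), np.float64(-0.5), np.float64(-0.3), np.float64(-0.6), np.float64(-0.4), np.float64(-0.9), np.float64(-1.4), np.float64(-0.5), np.float64(-0.6), np.float64(-0.6), np.float64(-0.6), np.float64(-0.5)] at [ 16.5 -38.   58.8]
44.425 [-0.27797372 -0.32874557 -3.29532377]
```

```bash
python3 - <<'E'
from h import *
Z=np.array([0,0,1.])
push(-Z,4,.011); p=np.array(manip.get_position())
manip.servo_line(p+.0006*Z,rate=.05)
push(ex,7,.008); push(-Z,4,.003,.0005); print(manip.get_time(),manip.get_contact_force(),manip.get_width())
E
```

```text
push [np.float64(-0.5), np.float64(0.2), np.float64(-0.3), np.float64(0.4), np.float64(-0.2), np.float64(0.5), np.float64(0.8), np.float64(2.9), np.float64(13.8)] at [ 16.7 -38.   51. ]
push [np.float64(-0.3), np.float64(-0.0), np.float64(0.4), np.float64(0.6), np.float64(5.6), np.float64(8.5)] at [ 20.7 -37.9  51.2]
push [np.float64(3.4), np.float64(7.2)] at [ 20.6 -37.9  51.1]
48.925 [-6.33481501 -2.13554542  9.16603682] 0.05388546912311097
```

```bash
python3 - <<'E'
from h import *
p=np.array(manip.get_position()); manip.command_gripper(.08)
manip.servo_line([*p[:2],.16],rate=.15); manip.servo_line([.42,-.05,.25],rate=.25)
c=manip.camera("top"); s=manip.camera("side"); b=ortho(c,.48,.66,.07,.25,.065,.00025)
m=cv2.inRange(cv2.cvtColor(b,cv2.COLOR_RGB2HSV),(0,0,175),(180,70,255))
for q in cv2.findContours(m,0,2)[0]:
    if 4000<cv2.contourArea(q)<20000:
        (u,v),wh,an=cv2.minAreaRect(q); P=np.array([.66-v*.00025,.25-u*.00025,.065]); print(np.round(T(P),1),np.round(wh)*.25,an)
k=cv2.resize(s["image"][150:260,240:400],None,fx=3.5,fy=3.5,interpolation=2)
b=cv2.resize(b,(385,385)); k=k[:385]; k=k[:,:410]
cv2.imwrite("pics/end.png",np.hstack([b,k])[...,::-1]); print(manip.get_time(),manip.get_contact_force())
E
```

```text
[23.4 43.9 65. ] [31.5  23.75] 70.4417495727539
[23.3  3.8 65. ] [31.25 23.5 ] 70.20112609863281
[ 23.7 -39.6  65. ] [32. 24.] 70.01689147949219
51.525 [ 0.02910281 -0.74196766  0.47911382]
```

View pics/end.png

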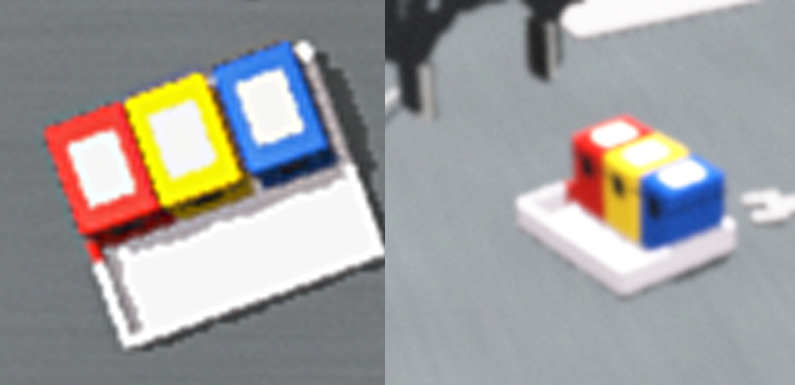

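The picture shows the three cases upright in a row against the far wall: panels at the same x to within 0.4 mm, yaw within 0.5°, red and yellow 40.1 mm apart, blue in the gap and level with the others.

```bash
python3 -c "
from rig import manip
print(manip.sign_off())"
```

```text
the job is handed in; nothing more can be done
None
```

The job is handed in at about 52 s: red is seated in the painted corner, yellow is tight against it, and blue stands flat in the gap (about 3 mm from yellow), all three against the far wall with the gripper clear.

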